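Turn the vial heating block wells up and set it on the hotplate

TASK

The aluminium vial block was left on the draining stand with its wells facing down. Turn it over and leave it lying flat on the middle of the round hotplate top with its wells facing up. Lower it onto the hotplate rather than letting it topple or drop there, and leave the other things on the bench where they are.

Things in the scene. Friction and masses are not known exactly. Their poses are not given: they have to be found in the camera images.
- block: Loose aluminium slab, 110 (x) by 58 (y) by 24 mm (z), about 0.3 kg. One face has 2 rows of 4 round wells (21 mm across, 16 mm deep); the other is plain. Origin at the centre of the WELL face, +z towards the plain face: at the start +z is up (wells down, well face 30 mm above the bench), at the end it must point down. It can stand on its flat 58 x 24 mm ends.
- block_center (a point): The middle of the block, 12 mm from its origin along the block's +z; same axes as the block.
- drainer: Low draining stand fixed to the bench: two steel rails along its x on a grey plastic foot, 84 mm long (x), 44 mm wide (y), 30 mm high. Origin at the centre of its underside, z up. The block starts on it, lengthwise along it, overhanging about 13 mm at each end and 7 mm at each side.
- hotplate: White hotplate stirrer, fixed, cold. Housing 165 mm wide (y), 70 mm high, from 142 mm on its -x side (control panel, knobs standing out 17 mm more) to 83 mm on its +x side. Its flat round white ceramic top, 135 mm across, is 95 mm above the bench. Origin on the bench under the centre of the round top, z up.
- hotplate_top (a point): Centre of the upper surface of the hotplate's round top, 95 mm above the bench; z up.
- dish: Low glass dish, 72 mm across, 35 mm high; not needed. Origin at the centre of its underside.
- beaker: Glass beaker, 80 mm across, 110 mm high; not needed. Origin at the centre of its underside.
- flask: Conical glass flask, 84 mm across at the foot, 130 mm high; not needed. Origin at the centre of its underside.
- jar: White plastic jar, 64 mm across, 75 mm high; not needed. Origin at the centre of its underside.
- spatula: Lab spatula, a thin steel bar lying on the bench, 150 mm long along its x; not needed. Origin at the middle of its underside.
Mind the look-alikes: they are no part of the job. Several things look just like the drainer: the one meant starts farthest from the robot's base.

How it is judged:
On the way:
1. the block is lifted clear of the draining stand (z of block_center in the frame of drainer above 0.06 m), for 0.1 s.
At the end, for the whole second after the job is handed in: The block lies at rest on the hotplate's round top, wells up (within 0.12 rad of level), its middle within 25 mm of the centre of the top and 8 to 16 mm above it (angle between block's own z axis and vertical above 3.02 rad and horizontal distance between block_center and hotplate_top below 0.025 m and z of block_center in the frame of hotplate_top between 0.008 and 0.016 m and linear speed of block below 0.02 m/s and angular speed of block below 0.1 rad/s); the robot touches nothing.
It fails at once if the block falls, topples or slams onto the hotplate (faster than 0.75 m/s within 75 mm of its top) (distance between block_center and hotplate_top below 0.075 m and linear speed of block above 0.75 m/s).
It fails at once if another thing on the bench is moved more than 30 mm (distance of any of dish, beaker, flask, jar, spatula from where it was at the start of the episode above 0.03 m).
It also fails if it takes over 58 s, if anything falls off the work surface, if the arm or the gripper's body presses on something with over 40 N, if the wrist force passes 120 N, or if a joint passes its speed limit or range.

ROBOT

A 6-joint arm with a two-finger parallel gripper is mounted at the origin on the work surface. World frame = base frame: x ahead of the robot, y to its left, z up, the work surface at z = 0. Lengths are in m, angles in rad, forces in N, time in s.
With the tool pointing down it reaches from about 0.3 to 0.95 m from the base axis. Payload 3.1 kg.
Tool frame: the origin (TCP) lies on the centre line of the jaws, within the pads' length; the fingertips stand 22 mm ahead of it and the grasp point (between the pads) lies 3 mm ahead of it; z points along the fingers, y is the line along which they close (so a half turn about z gives the same grasp; the last joint's range is limited). The gripper opens to 85 mm and grips with 20 to 120 N. Pads are 22 mm wide; open, the fingers measure 114 mm over their backs; the gripper's body (76 mm by 85 mm) begins 54 mm behind the grasp point. The pads swing forward as they close: fully open they stand 13 mm farther back than shut.
Start: joints at [1.039, 0.308, 1.634, -0, 1.2, -0.07], TCP at [0.279, 0.56, 0.253] pointing down, gripper open.
Joint ranges: [-3.06, 3.06], [-0.79, 1.96], [0.05, 2.63], [-1.19, 4.34], [0.05, 2.64], [-2.94, 2.94]. Speed limits (rad/s): [2.79, 2.79, 3.14, 3.14, 3.14, 3.14].

INTERFACE

Orientations are given as a unit quaternion [x, y, z, w].
In Python, from rig import manip, capture, camera_info gives the robot as it stands.
- The arm moves only by the tool step_arm, never from a script. Its argument "steps" is a list of rows, each an object with "delta_pos": the shift along the tool's x, y, z in mm, a list of three; "twist": the turn about the tool's z in degrees. A call has 1 to 8 rows; each row shifts and turns the commanded pose from where the row before left it, along the tool's axes as they then stand; what a row does not reach is not made up. A row lasts 1/8 s, in which the tool goes at most 62.5 mm and 10.7 degrees, less where a joint would pass 70% of its speed; a pose out of reach is approached as far as the arm can. A call with a gripper value outside its range is refused whole. "jaw" is the finger opening in mm, from 0 to 85.4, set as the call begins (left out, the last holds). The fingers move at their own pace and stop on an object; the grip force is fixed at half the most. Time passes only in rows, so rows that do not move let the fingers close. It gives the time, the measured TCP pose, the force, the opening and the grip force at its end, in the units of the state.
- manip.state(): the state, without advancing time (a new reading comes with each control period).
- capture(name): name is "scene" or "top" or "wrist"; returns (picture, depth): 480x640x3 uint8, red, green, blue; 480x640 float32, m along the optical axis (not along the pixel's ray), 0 where there is no reading.
- camera_info(name): a dict with "mtx" (3x3 intrinsics, pixels), "xyz" and "attitude" of the camera in the world. Camera axes: x right, y down, z forward; pixel columns grow to the right and rows downward; lengths in m; the calibration is good to about 2 mm. A picture is of the moment at which its call begins: read the wrist's pose just before it. camera_info takes no time and is no camera call; for the wrist camera it gives the pose at the moment of the call.
- manip.finish_job(): hands the job in; it is judged then, once.
The state is a dict: "clock": time; "joint_positions": joint angles; "qvel": joint speeds; "joint_efforts": joint torques, N m; "tcp_pos": TCP position; "tool_rot": TCP orientation; "contact_force": force on the tool from outside, world axes, zero at the start; "ft_torque": the same for the moment, N m; "finger_gap": opening from 0.0 (shut) to 1.0 (fully open); "grasp_force": force on a finger pad.
Only numpy, scipy, OpenCV 4.12 (cv2) and the standard library are available. Lean on these libraries where they do the work, as an engineer would, in place of code of your own. Each camera call takes 0.05 s, during which the arm holds its last target. There are 200 camera calls.

## Working session

There is one attempt and no reset: what is moved stays moved. The work goes in short steps, Python scripts to look and compute and a tool call to move; the robot and the scene stay as the last step left them, time stands still between calls to the robot, and variables do not carry over. Pictures are saved under pics/ and viewed, at most 10 in all, crops included, and the job is handed in when it is done.

Besides the shell and the picture viewer there is one more tool, called after "Call:" by a JSON object that holds its "op" and its "data", one argument or row to a line. step_arm: Moves the arm, as the interface text tells. Its arguments: {"type":"object","properties":{"steps":{"type":"array","items":{"type":"object","properties":{"delta_pos":{"type":"array","items":{"type":"number"}},"twist":{"type":"number"}}}},"jaw":{"type":"number"}},"required":["steps"]}

```bash
mkdir -p pics
cat > h.py <<'E'
import numpy as np, cv2
from scipy.spatial.transform import Rotation as R
from rig import manip, capture, camera_info
def snap(n,f):
    ci=camera_info(n); p,d=capture(n); cv2.imwrite(f'pics/{f}.png',p[:,:,::-1]); np.savez(f'pics/{f}.npz',p=p,d=d,K=ci['mtx'],t=ci['xyz'],q=ci['attitude']); return p,d,ci
def cloud(f):
    z=np.load(f'pics/{f}.npz'); K=np.array(z['K']); q=np.array(z['q']); d=z['d']
    Rm=R.from_quat(q).as_matrix() if q.size==4 else q
    v,u=np.mgrid[:480,:640]; c=np.stack([(u-K[0,2])/K[0,0]*d,(v-K[1,2])/K[1,1]*d,d],-1)
    P=c@Rm.T+z['t']; P[d==0]=np.nan; return P
E
python3 - <<'E'
from h import *
for n in ('scene','top'):
    p,d,ci=snap(n,n+'0'); print(n,ci['xyz'],ci['attitude'])
print(manip.state())
E
```

```text
scene [ 1.05934354 -0.53782778  0.67976   ] [ 0.84694313  0.31786855 -0.14402589 -0.40112773]
top [0.32716057 0.02983072 1.30805544] [ 0.71148711 -0.69547217  0.06880817 -0.07328022]
{'clock': 0.1, 'joint_positions': array([ 1.03930242e+00,  3.08927375e-01,  1.63508148e+00, -7.19501903e-07,
        1.19973226e+00, -6.97087576e-02]), 'qvel': array([-0.00069328, -0.00137286, -0.00162439,  0.001834  ,  0.00023987,
       -0.00014324]), 'joint_efforts': array([-1.09967754e-03, -4.16412592e+01, -2.77643323e+01, -1.10523688e-04,
        4.05053463e-03, -8.14070688e-06]), 'tcp_pos': array([0.27813031, 0.55889924, 0.25214542]), 'tool_rot': array([ 2.28846245e-01,  9.73461988e-01, -1.02615917e-03, -3.17753605e-04]), 'contact_force': array([-0.44546235, -0.4066578 ,  0.61220979]), 'ft_torque': array([ 0.00674175,  0.01216172, -0.00178608]), 'grasp_force': 0.0, 'finger_gap': 1.0035717084347946}
```

View pics/top0.png

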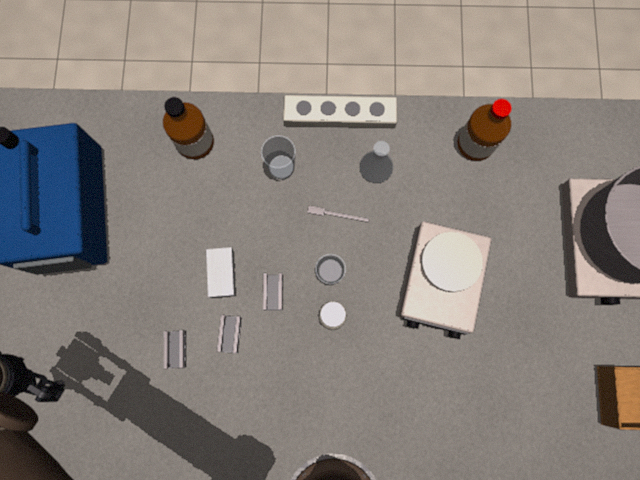

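View pics/scene0.png

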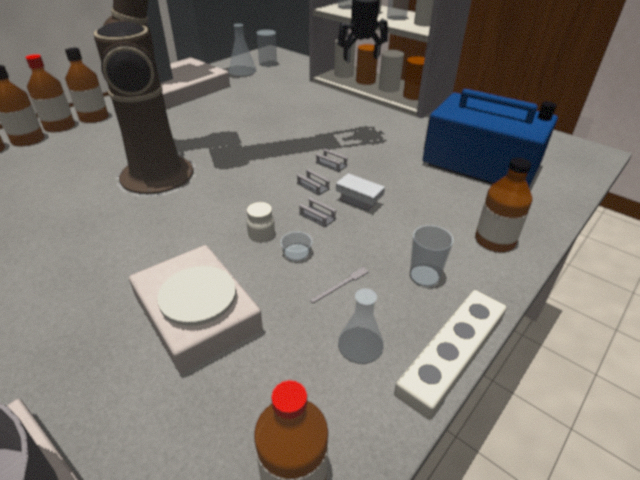

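Top view: the block is the white slab at (220,272). The hotplate top is at (451,262), the dish at (330,270), the jar at (333,316), the beaker at (279,158), the flask at (376,163) and the spatula at (338,214). There are four drainer candidates: empty ones at (273,292), (229,334) and (174,349), and the one hidden under the block at (220,272). I'll check which is farthest from the base by position and confirm it in a crop.

Run:
```python
from h import *
P=cloud('top0'); 
for n,(u,v) in dict(block=(220,272),d1=(273,292),d2=(229,334),d3=(174,349),dish=(330,270),jar=(333,316)).items():
    q=P[v,u]; print(n,q.round(3),np.hypot(*q[:2]).round(3))
def rect(sub,lo,hi,f=1000):
    (u0,u1,v0,v1)=sub; Q=P[v0:v1,u0:u1].reshape(-1,3); Q=Q[(Q[:,2]>lo)&(Q[:,2]<hi)]
    print(len(Q),np.median(Q,0).round(4),cv2.minAreaRect((Q[:,:2]*f).astype(np.float32)))
    return Q
rect((195,245,235,310),.045,.065)
Q=rect((400,500,215,330),.085,.105)
print(cv2.minEnclosingCircle((Q[:,:2]*1000).astype(np.float32)))
rect((390,500,215,345),.06,.08)
im=cv2.imread('pics/top0.png')[220:380,150:360]
a=cv2.resize(im,None,fx=3,fy=3,interpolation=cv2.INTER_CUBIC)
cv2.imwrite('pics/crop1.png',a)
```

```text
block [0.506 0.269 0.049] 0.573
d1 [0.467 0.149 0.01 ] 0.49
d2 [0.368 0.248 0.003] 0.443
d3 [0.33  0.372 0.008] 0.498
dish [0.523 0.016 0.004] 0.523
jar [0.41  0.008 0.076] 0.41
1246 [0.5069 0.2677 0.054 ] ((507.5213623046875, 268.1471252441406), (110.64801025390625, 59.639747619628906), 5.877092361450195)
2883 [ 0.5362 -0.2537  0.0954] ((537.2819213867188, -253.94451904296875), (133.70187377929688, 134.3925018310547), 87.8379898071289)
((536.9461059570312, -254.57827758789062), 68.15172576904297)
4387 [ 0.4597 -0.2292  0.07  ] ((506.70587158203125, -247.61660766601562), (165.927978515625, 228.72705078125), 77.20780944824219)
```

View pics/crop1.png

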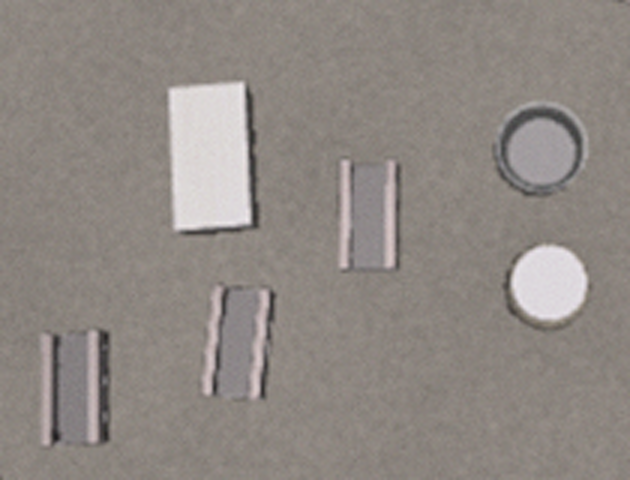

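The crop shows that the block sits on a fourth drainer, which is 0.573 m from the base. The empty ones are at 0.490, 0.443 and 0.498 m, so the block's stand is the farthest and is the one meant. The block's middle is at about (0.507, 0.268) with a yaw of 5.9°.

I plan to grip the block across its width near the far end, let it hang, then lay it down on its other side.

Call:
{"op": "step_arm", "data": {
  "steps": [
    {"twist":-8},
    {"twist":-8},
    {"twist":-8},
    {"twist":-8.4},
    {"delta_pos":[-20,-26,7]},
    {"delta_pos":[-20,-26,7]},
    {"delta_pos":[-20,-26,7]},
    {"delta_pos":[-20,-26,7]}
  ],
  "jaw": 85
}}

```text
validation failed for argument at $.st...
```

Call:
{"op": "step_arm", "data": {
  "steps": [
    {"delta_pos":[-20,-26,7]},
    {"delta_pos":[-20,-26,7]},
    {"delta_pos":[-20,-26,7]},
    {"delta_pos":[-20,-26,7]},
    {"delta_pos":[-20,-26,7]},
    {"delta_pos":[-20,-26,7]},
    {"delta_pos":[-20,-26,7]},
    {"delta_pos":[-23,-27,7]}
  ]
}}

```text
validation failed for argument at $.st...
```

Run:
```python
from h import *
snap('wrist','w1'); P=cloud('w1').reshape(-1,3); s=manip.state(); print(s['clock'],s['tcp_pos'],R.from_quat(s['tool_rot']).as_matrix().round(3).tolist(), s['joint_positions'].round(2))
Q=P[(abs(P[:,2]-.054)<.008)&(abs(P[:,0]-.507)<.08)&(abs(P[:,1]-.268)<.06)]
print(len(Q),cv2.minAreaRect((Q[:,:2]*1000).astype(np.float32)),np.median(Q[:,2]))
```

```text
0.15 [0.27819012 0.5590212  0.25230399] [[-0.895, 0.446, -0.001], [0.446, 0.895, -0.002], [0.0, -0.002, -1.0]] [ 1.04  0.31  1.63 -0.    1.2  -0.07]
0 ((0.0, 0.0), (0.0, 0.0), 0.0) nan
  return _methods._mean(a, axis=axis, dtype=dtype,
  ret = ret.dtype.type(ret / rcount)
```

View pics/w1.png

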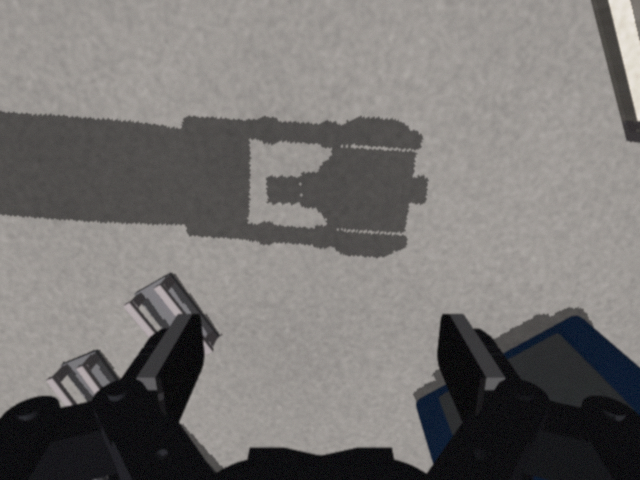

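The moves were refused because a row needs both fields. The arm is still at its start pose, and the picture shows bare bench with its own shadow. I'll send them again with complete rows.

Call:
{"op": "step_arm", "data": {
  "steps": [
    {"delta_pos":[0,0,0],"twist":-8},
    {"delta_pos":[0,0,0],"twist":-8},
    {"delta_pos":[0,0,0],"twist":-8},
    {"delta_pos":[0,0,0],"twist":-8.4},
    {"delta_pos":[-20,-26,7],"twist":0},
    {"delta_pos":[-20,-26,7],"twist":0},
    {"delta_pos":[-20,-26,7],"twist":0},
    {"delta_pos":[-20,-26,7],"twist":0}
  ],
  "jaw": 85
}}

```text
clock: 1.15
tcp_pos: [0.3693, 0.4634, 0.2247]
tool_rot: [-0.052, 0.999, -0.0, -0.0]
contact_force: [1.0, 0.2, -0.2]
finger_gap: 0.999
grasp_force: 0.0
```

Call:
{"op": "step_arm", "data": {
  "steps": [
    {"delta_pos":[-20,-26,7],"twist":0},
    {"delta_pos":[-20,-26,7],"twist":0},
    {"delta_pos":[-20,-26,7],"twist":0},
    {"delta_pos":[-20,-26,7],"twist":0},
    {"delta_pos":[-20,-26,7],"twist":0},
    {"delta_pos":[-20,-26,7],"twist":0},
    {"delta_pos":[-20,-26,7],"twist":0},
    {"delta_pos":[-23,-27,7],"twist":0}
  ]
}}

```text
clock: 2.15
tcp_pos: [0.5528, 0.2725, 0.1686]
tool_rot: [-0.052, 0.999, -0.0, -0.0]
contact_force: [-0.4, 0.0, 0.4]
finger_gap: 0.994
grasp_force: 0.0
```

Run:
```python
from h import *
snap('wrist','w2'); P=cloud('w2').reshape(-1,3); s=manip.state(); print(s['clock'],s['tcp_pos'],R.from_quat(s['tool_rot']).as_matrix().round(3).tolist(), s['joint_positions'].round(2))
Q=P[(abs(P[:,2]-.054)<.008)&(abs(P[:,0]-.507)<.08)&(abs(P[:,1]-.268)<.06)]
print(len(Q),cv2.minAreaRect((Q[:,:2]*1000).astype(np.float32)),np.median(Q[:,2]))
```

```text
2.2 [0.55583351 0.26917636 0.16788312] [[-0.995, -0.102, 0.002], [-0.102, 0.995, -0.003], [-0.001, -0.003, -1.0]] [ 0.38  0.38  1.72 -0.    1.04 -1.29]
19912 ((507.3617858886719, 270.7939453125), (110.53382873535156, 58.199134826660156), 5.706401824951172) 0.05317619173546069
```

Call:
{"op": "step_arm", "data": {
  "steps": [
    {"delta_pos":[3,6,20],"twist":0},
    {"delta_pos":[0,0,25],"twist":0},
    {"delta_pos":[0,0,25],"twist":0},
    {"delta_pos":[0,0,25],"twist":0},
    {"delta_pos":[0,0,14],"twist":0},
    {"delta_pos":[0,0,6],"twist":0},
    {"delta_pos":[0,0,0],"twist":0}
  ]
}}

```text
clock: 3.08
tcp_pos: [0.5487, 0.2794, 0.0541]
tool_rot: [-0.052, 0.999, -0.0, -0.0]
contact_force: [0.5, -0.1, 0.6]
finger_gap: 0.997
grasp_force: 0.0
```

Call:
{"op": "step_arm", "data": {
  "steps": [
    {"delta_pos":[0,0,0],"twist":0},
    {"delta_pos":[0,0,0],"twist":0},
    {"delta_pos":[0,0,0],"twist":0},
    {"delta_pos":[0,0,0],"twist":0},
    {"delta_pos":[0,0,0],"twist":0},
    {"delta_pos":[0,0,0],"twist":0}
  ],
  "jaw": 50
}}

```text
clock: 3.82
tcp_pos: [0.5504, 0.2793, 0.0561]
tool_rot: [-0.052, 0.999, 0.0, 0.001]
contact_force: [0.5, -1.3, 6.7]
finger_gap: 0.665
grasp_force: 63.0
```

Call:
{"op": "step_arm", "data": {
  "steps": [
    {"delta_pos":[0,0,-15],"twist":0},
    {"delta_pos":[0,0,-20],"twist":0},
    {"delta_pos":[0,0,-25],"twist":0},
    {"delta_pos":[0,0,-30],"twist":0},
    {"delta_pos":[0,0,-30],"twist":0},
    {"delta_pos":[0,0,-30],"twist":0},
    {"delta_pos":[0,0,-10],"twist":0},
    {"delta_pos":[0,0,0],"twist":0}
  ]
}}

```text
clock: 4.82
tcp_pos: [0.5492, 0.2792, 0.2152]
tool_rot: [-0.052, 0.999, 0.0, 0.001]
contact_force: [-0.4, -0.5, -3.3]
finger_gap: 0.666
grasp_force: 64.0
```

Run:
```python
from h import *
snap('scene','s2'); s=manip.state(); print(s['clock'],s['tcp_pos'],s['ft_torque'],s['contact_force'])
im=cv2.imread('pics/s2.png')[90:250,260:460]
cv2.imwrite('pics/s2c.png',cv2.resize(im,None,fx=3,fy=3,interpolation=cv2.INTER_CUBIC))
```

```text
4.875 [0.54847832 0.27881104 0.2138185 ] [ 0.0115757  -0.14588673  0.01661516] [-1.10950357 -0.18256551 -2.81003587]
```

View pics/s2c.png

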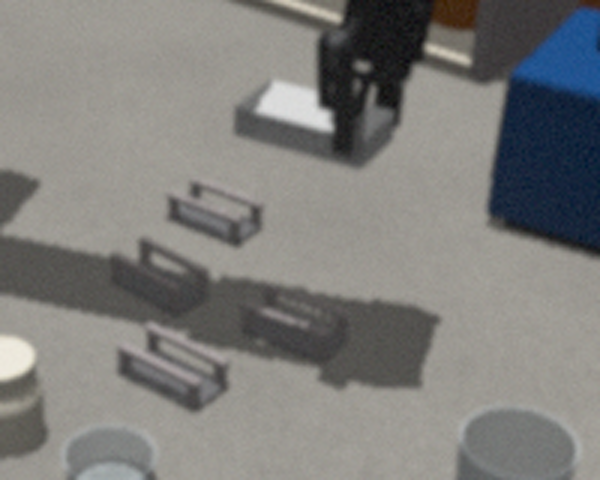

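The block is held level in the jaws and doesn't droop at full grip. I'll go back to just above the stand and test whether a jaw setting near the block's width softens the grip.

Call:
{"op": "step_arm", "data": {
  "steps": [
    {"delta_pos":[0,0,30],"twist":0},
    {"delta_pos":[0,0,40],"twist":0},
    {"delta_pos":[0,0,40],"twist":0},
    {"delta_pos":[0,0,30],"twist":0},
    {"delta_pos":[0,0,12],"twist":0},
    {"delta_pos":[0,0,0],"twist":0}
  ]
}}

```text
clock: 5.62
tcp_pos: [0.5477, 0.2785, 0.0606]
tool_rot: [-0.052, 0.999, -0.001, -0.002]
contact_force: [0.3, -0.5, -1.6]
finger_gap: 0.663
grasp_force: 64.4
```

Call:
{"op": "step_arm", "data": {
  "steps": [
    {"delta_pos":[0,0,0],"twist":0},
    {"delta_pos":[0,0,0],"twist":0}
  ],
  "jaw": 56
}}

```text
clock: 5.88
tcp_pos: [0.5503, 0.2796, 0.064]
tool_rot: [-0.052, 0.999, 0.001, 0.001]
contact_force: [-0.1, 0.7, -2.4]
finger_gap: 0.664
grasp_force: 64.4
```

Call:
{"op": "step_arm", "data": {
  "steps": [
    {"delta_pos":[0,0,0],"twist":0},
    {"delta_pos":[0,0,0],"twist":0}
  ],
  "jaw": 57
}}

```text
clock: 6.12
tcp_pos: [0.5493, 0.2792, 0.0629]
tool_rot: [-0.052, 0.999, 0.0, 0.0]
contact_force: [-0.1, -0.4, -2.7]
finger_gap: 0.667
grasp_force: 50.2
```

Call:
{"op": "step_arm", "data": {
  "steps": [
    {"delta_pos":[0,0,0],"twist":0},
    {"delta_pos":[0,0,0],"twist":0}
  ],
  "jaw": 57.5
}}

```text
clock: 6.38
tcp_pos: [0.5489, 0.279, 0.0623]
tool_rot: [-0.052, 0.999, -0.0, -0.0]
contact_force: [0.4, 0.2, -3.0]
finger_gap: 0.67
grasp_force: 34.8
```

The grip force follows the jaw setting, at about 30 N per mm. I'll lift again and soften the grip until the block swings down.

Call:
{"op": "step_arm", "data": {
  "steps": [
    {"delta_pos":[0,0,-20],"twist":0},
    {"delta_pos":[0,0,-30],"twist":0},
    {"delta_pos":[0,0,-30],"twist":0},
    {"delta_pos":[0,0,-30],"twist":0},
    {"delta_pos":[0,0,-20],"twist":0},
    {"delta_pos":[0,0,-5],"twist":0},
    {"delta_pos":[0,0,0],"twist":0}
  ]
}}

```text
clock: 7.25
tcp_pos: [0.5487, 0.2789, 0.1971]
tool_rot: [-0.052, 0.999, -0.0, -0.0]
contact_force: [-0.9, 0.5, -2.8]
finger_gap: 0.672
grasp_force: 31.1
```

Call:
{"op": "step_arm", "data": {
  "steps": [
    {"delta_pos":[0,0,0],"twist":0},
    {"delta_pos":[0,0,0],"twist":0},
    {"delta_pos":[0,0,0],"twist":0},
    {"delta_pos":[0,0,0],"twist":0}
  ],
  "jaw": 57.9
}}

```text
clock: 7.75
tcp_pos: [0.5494, 0.2792, 0.1976]
tool_rot: [-0.052, 0.999, 0.0, 0.0]
contact_force: [-0.1, -0.3, -0.0]
finger_gap: 0.677
grasp_force: 0.0
```

Run:
```python
from h import *
s=manip.state(); print(s['clock'],s['tcp_pos'],s['ft_torque'],s['contact_force'],s['grasp_force'])
```

```text
7.75 [0.54940804 0.27916733 0.19755958] [-0.02237453 -0.0187135  -0.00852458] [-0.10627673 -0.27626329 -0.02593112] 0.0
```

Run:
```python
from h import *
snap('top','t3'); snap('scene','s3')
a=cv2.imread('pics/t3.png')[200:360,130:330]; b=cv2.imread('pics/s3.png')[110:270,280:480]
cv2.imwrite('pics/c3.png',cv2.resize(np.hstack([a,b]),None,fx=2,fy=2,interpolation=cv2.INTER_CUBIC))
P=cloud('t3').reshape(-1,3); Q=P[(P[:,2]>.015)&(P[:,2]<.13)&(abs(P[:,0]-.51)<.12)&(abs(P[:,1]-.27)<.075)]
for lo in np.arange(.015,.13,.01): 
    q=Q[(Q[:,2]>lo)&(Q[:,2]<lo+.01)]
    if len(q): print(round(lo,3),len(q),q.min(0).round(3),q.max(0).round(3))
```

```text
0.015 24 [0.404 0.221 0.016] [0.63  0.291 0.025]
0.025 202 [0.392 0.22  0.025] [0.63  0.289 0.035]
0.035 95 [0.405 0.222 0.035] [0.606 0.28  0.045]
0.045 142 [0.534 0.24  0.045] [0.579 0.282 0.055]
0.055 40 [0.539 0.24  0.055] [0.559 0.273 0.064]
0.065 1 [0.541 0.25  0.065] [0.541 0.25  0.065]
```

View pics/c3.png

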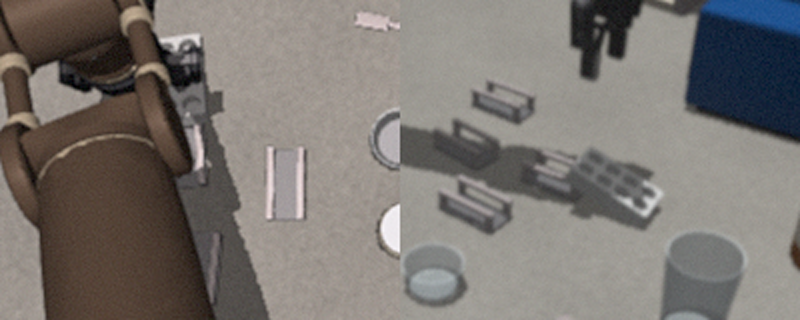

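The block fell off the end of the stand but turned over as it went. In the right half of the picture (around 615,185) it lies wells up, with one end resting on the stand's +x end and the other on the bench. Nothing else was touched. I'll locate it with the wrist camera.

Run:
```python
from h import *
snap('wrist','w4'); P=cloud('w4').reshape(-1,3); Q=P[(P[:,2]>.006)&(P[:,2]<.12)&(abs(P[:,0]-.58)<.12)&(abs(P[:,1]-.26)<.09)]
print(len(Q))
for lo in np.arange(.465,.70,.015):
    q=Q[abs(Q[:,0]-lo)<.0075]
    if len(q): print(lo.round(3),len(q),'y',q[:,1].min().round(3),q[:,1].max().round(3),'z',np.percentile(q[:,2],[5,50,90,98]).round(3))
```

```text
14406
0.465 646 y 0.17 0.288 z [0.006 0.029 0.03  0.03 ]
0.48 887 y 0.17 0.29 z [0.006 0.029 0.03  0.031]
0.495 899 y 0.17 0.292 z [0.006 0.029 0.03  0.031]
0.51 777 y 0.17 0.294 z [0.006 0.029 0.03  0.031]
0.525 1026 y 0.25 0.299 z [0.006 0.03  0.046 0.052]
0.54 2049 y 0.242 0.301 z [0.036 0.054 0.057 0.058]
0.555 1786 y 0.244 0.304 z [0.034 0.045 0.052 0.054]
0.57 1111 y 0.246 0.307 z [0.027 0.047 0.049 0.05 ]
0.585 1661 y 0.249 0.31 z [0.026 0.039 0.042 0.044]
0.6 1030 y 0.251 0.312 z [0.018 0.032 0.038 0.04 ]
0.615 1052 y 0.254 0.315 z [0.02  0.031 0.033 0.034]
0.63 1242 y 0.257 0.318 z [0.009 0.021 0.027 0.029]
0.645 240 y 0.26 0.306 z [0.021 0.023 0.024 0.025]
```

View pics/w4.png

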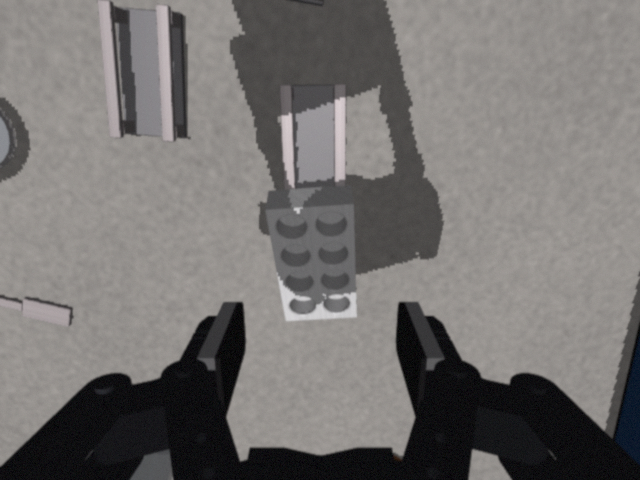

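The block slopes down at about 18° towards +x with a yaw of about 9.5°. Its middle is near (0.591, 0.280, 0.0285). The well rows are visible at about (315,260). I'll grip it at its middle with full force.

Call:
{"op": "step_arm", "data": {
  "steps": [
    {"delta_pos":[0,0,0],"twist":-3.6},
    {"delta_pos":[-21,-3,15],"twist":0},
    {"delta_pos":[-21,-3,30],"twist":0},
    {"delta_pos":[0,0,35],"twist":0},
    {"delta_pos":[0,0,35],"twist":0},
    {"delta_pos":[0,0,25],"twist":0},
    {"delta_pos":[0,0,12],"twist":0},
    {"delta_pos":[0,0,3],"twist":0}
  ],
  "jaw": 85
}}

```text
clock: 8.9
tcp_pos: [0.5913, 0.28, 0.0418]
tool_rot: [-0.083, 0.997, -0.0, -0.0]
contact_force: [-0.0, 0.2, -0.7]
finger_gap: 0.996
grasp_force: 0.0
```

Call:
{"op": "step_arm", "data": {
  "steps": [
    {"delta_pos":[0,0,0],"twist":0},
    {"delta_pos":[0,0,0],"twist":0},
    {"delta_pos":[0,0,0],"twist":0},
    {"delta_pos":[0,0,0],"twist":0},
    {"delta_pos":[0,0,0],"twist":0},
    {"delta_pos":[0,0,0],"twist":0}
  ],
  "jaw": 50
}}

```text
clock: 9.65
tcp_pos: [0.5929, 0.2807, 0.0441]
tool_rot: [-0.083, 0.997, 0.001, 0.002]
contact_force: [-1.1, 0.5, 6.4]
finger_gap: 0.662
grasp_force: 65.5
```

Call:
{"op": "step_arm", "data": {
  "steps": [
    {"delta_pos":[0,0,-15],"twist":0},
    {"delta_pos":[0,0,-25],"twist":0},
    {"delta_pos":[0,0,-35],"twist":0},
    {"delta_pos":[0,0,-35],"twist":0},
    {"delta_pos":[0,0,-35],"twist":0},
    {"delta_pos":[0,0,-25],"twist":0},
    {"delta_pos":[0,0,-10],"twist":0},
    {"delta_pos":[5,-18,0],"twist":0}
  ]
}}

```text
clock: 10.65
tcp_pos: [0.5892, 0.2617, 0.2224]
tool_rot: [-0.084, 0.996, 0.0, 0.0]
contact_force: [0.3, -0.3, -3.2]
finger_gap: 0.659
grasp_force: 64.6
```

Call:
{"op": "step_arm", "data": {
  "steps": [
    {"delta_pos":[10,-30,0],"twist":0},
    {"delta_pos":[10,-37,0],"twist":0},
    {"delta_pos":[10,-37,0],"twist":0},
    {"delta_pos":[10,-37,0],"twist":0},
    {"delta_pos":[10,-37,0],"twist":0},
    {"delta_pos":[10,-37,0],"twist":0},
    {"delta_pos":[10,-37,0],"twist":0},
    {"delta_pos":[10,-37,0],"twist":0}
  ]
}}

```text
clock: 11.65
tcp_pos: [0.5559, -0.0389, 0.22]
tool_rot: [-0.083, 0.997, 0.0, -0.002]
contact_force: [0.9, 0.3, -2.8]
finger_gap: 0.66
grasp_force: 64.6
```

Call:
{"op": "step_arm", "data": {
  "steps": [
    {"delta_pos":[10,-37,0],"twist":0},
    {"delta_pos":[10,-37,0],"twist":0},
    {"delta_pos":[10,-37,0],"twist":0},
    {"delta_pos":[10,-37,0],"twist":0},
    {"delta_pos":[10,-37,0],"twist":0},
    {"delta_pos":[8,-23,0],"twist":0},
    {"delta_pos":[0,0,0],"twist":0},
    {"delta_pos":[0,0,0],"twist":0}
  ]
}}

```text
clock: 12.65
tcp_pos: [0.5342, -0.251, 0.2207]
tool_rot: [-0.083, 0.997, 0.001, -0.001]
contact_force: [-0.0, 0.2, -2.1]
finger_gap: 0.663
grasp_force: 64.6
```

Run:
```python
from h import *
s=manip.state(); print(s['clock'],s['tcp_pos'],s['ft_torque'],s['contact_force'],s['grasp_force'],s['tool_rot'])
snap('wrist','w5'); P=cloud('w5').reshape(-1,3)
Q=P[(P[:,2]>.15)&(P[:,2]<.26)&(abs(P[:,0]-.55)<.1)&(abs(P[:,1]+.25)<.034)]
for x in np.arange(.46,.65,.015):
    q=Q[abs(Q[:,0]-x)<.0075]
    if len(q): print(x.round(3),len(q),q[:,1].min().round(3),q[:,1].max().round(3),np.percentile(q[:,2],[10,50,90,98]).round(3))
Q=P[abs(P[:,2]-.095)<.006]; print(cv2.minEnclosingCircle((Q[:,:2]*1000).astype(np.float32)))
snap('scene','s5'); im=cv2.imread('pics/s5.png')[170:370,100:300]
cv2.imwrite('pics/s5c.png',np.hstack([cv2.resize(im,None,fx=2,fy=2),cv2.resize(cv2.imread('pics/w5.png'),(400,400))]))
```

```text
12.65 [ 0.53424753 -0.25095118  0.22070147] [ 0.03673491 -0.0078289   0.0055052 ] [-0.00898413  0.20661154 -2.09152661] 64.64116126298904 [-0.08276421  0.99656755  0.00117691 -0.00134833]
0.46 6 -0.235 -0.233 [0.211 0.212 0.213 0.213]
0.475 9549 -0.284 -0.23 [0.215 0.227 0.233 0.234]
0.49 6777 -0.284 -0.228 [0.212 0.229 0.233 0.233]
0.505 8170 -0.284 -0.225 [0.214 0.224 0.226 0.227]
0.52 9704 -0.284 -0.216 [0.204 0.219 0.254 0.259]
0.535 6601 -0.284 -0.22 [0.212 0.217 0.24  0.256]
0.55 5729 -0.28 -0.217 [0.197 0.207 0.212 0.235]
0.565 2218 -0.275 -0.216 [0.191 0.202 0.207 0.208]
0.58 2903 -0.273 -0.216 [0.192 0.199 0.201 0.202]
((536.283447265625, -252.61143493652344), 67.3257827758789)
```

View pics/s5c.png

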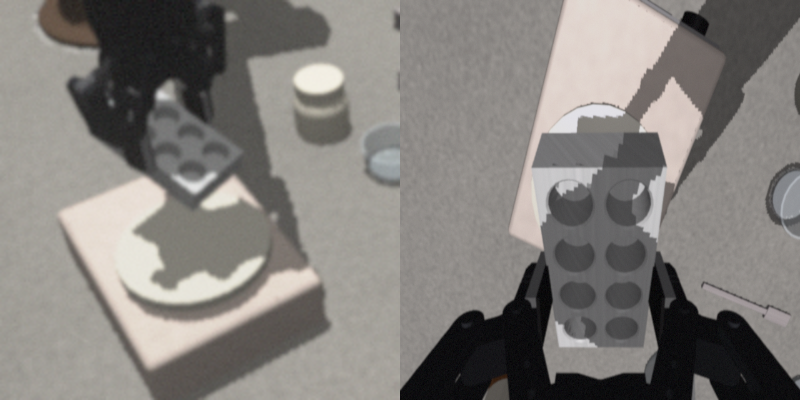

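The block is wells up, tilted about 18° with its +x end low, and almost over the plate centre. I'll lower it until the low end touches, then press it level with a softer grip.

Call:
{"op": "step_arm", "data": {
  "steps": [
    {"delta_pos":[-1.5,-3,20],"twist":0},
    {"delta_pos":[0,0,25],"twist":0},
    {"delta_pos":[0,0,20],"twist":0},
    {"delta_pos":[0,0,10],"twist":0},
    {"delta_pos":[0,0,0],"twist":0}
  ],
  "jaw": 57.2
}}

```text
clock: 13.38
tcp_pos: [0.5371, -0.2537, 0.146]
tool_rot: [-0.083, 0.997, 0.001, -0.001]
contact_force: [0.6, -0.8, -1.5]
finger_gap: 0.675
grasp_force: 29.4
```

Call:
{"op": "step_arm", "data": {
  "steps": [
    {"delta_pos":[0,0,3],"twist":0},
    {"delta_pos":[0,0,3],"twist":0},
    {"delta_pos":[0,0,3],"twist":0},
    {"delta_pos":[0,0,2],"twist":0},
    {"delta_pos":[0,0,0],"twist":0}
  ]
}}

```text
clock: 14.0
tcp_pos: [0.5379, -0.2546, 0.1374]
tool_rot: [-0.083, 0.997, -0.0, 0.0]
contact_force: [-3.3, -0.5, 4.8]
finger_gap: 0.673
grasp_force: 29.9
```

Contact. I'll keep pressing down slowly.

Call:
{"op": "step_arm", "data": {
  "steps": [
    {"delta_pos":[0,0,2],"twist":0},
    {"delta_pos":[0,0,2],"twist":0},
    {"delta_pos":[0,0,2],"twist":0},
    {"delta_pos":[0,0,2],"twist":0},
    {"delta_pos":[0,0,0],"twist":0}
  ]
}}

```text
clock: 14.62
tcp_pos: [0.5378, -0.2549, 0.1291]
tool_rot: [-0.083, 0.997, -0.001, 0.0]
contact_force: [-4.1, -1.8, 5.3]
finger_gap: 0.67
grasp_force: 30.5
```

Call:
{"op": "step_arm", "data": {
  "steps": [
    {"delta_pos":[0,0,2],"twist":0},
    {"delta_pos":[0,0,2],"twist":0},
    {"delta_pos":[0,0,0],"twist":0}
  ]
}}

```text
clock: 15.0
tcp_pos: [0.5379, -0.2547, 0.1244]
tool_rot: [-0.083, 0.997, -0.0, 0.0]
contact_force: [-3.3, -2.4, 4.0]
finger_gap: 0.672
grasp_force: 30.7
```

Run:
```python
from h import *
s=manip.state(); print(s['clock'],s['tcp_pos'],s['contact_force'],s['ft_torque'],s['grasp_force'])
snap('wrist','w6'); P=cloud('w6').reshape(-1,3)
Q=P[(P[:,2]>.1)&(P[:,2]<.16)&(abs(P[:,0]-.54)<.08)&(abs(P[:,1]+.26)<.02)]
for x in np.arange(.46,.63,.015):
    q=Q[abs(Q[:,0]-x)<.0075]
    if len(q): print(x.round(3),len(q),np.percentile(q[:,2],[50,90,98]).round(4))
```

```text
15.0 [ 0.53787499 -0.25465754  0.12437711] [-3.27669862 -2.39074933  4.02237108] [-0.2426604   0.21958047 -0.0533347 ] 30.65535195171833
0.475 3439 [0.1206 0.1221 0.1227]
0.49 4144 [0.1176 0.1219 0.1224]
0.505 6114 [0.1195 0.1212 0.1218]
0.52 3121 [0.1051 0.1206 0.1212]
0.535 4843 [0.1192 0.1204 0.1208]
0.55 3808 [0.1145 0.1196 0.1202]
0.565 2755 [0.1187 0.1195 0.12  ]
0.58 3828 [0.1164 0.1187 0.1192]
0.595 253 [0.118  0.1187 0.119 ]
```

Call:
{"op": "step_arm", "data": {
  "steps": [
    {"delta_pos":[0,0,1.5],"twist":0},
    {"delta_pos":[0,0,0],"twist":0}
  ]
}}

```text
clock: 15.3
tcp_pos: [0.5379, -0.2544, 0.1227]
tool_rot: [-0.083, 0.997, -0.0, 0.0]
contact_force: [-2.8, -1.0, 3.6]
finger_gap: 0.67
grasp_force: 30.7
```

Call:
{"op": "step_arm", "data": {
  "steps": [
    {"delta_pos":[0,0,0],"twist":0},
    {"delta_pos":[0,0,0],"twist":0}
  ],
  "jaw": 60
}}

```text
clock: 15.55
tcp_pos: [0.5376, -0.2535, 0.122]
tool_rot: [-0.083, 0.997, 0.001, -0.0]
contact_force: [0.8, -0.3, -0.4]
finger_gap: 0.702
grasp_force: 0.0
```

Call:
{"op": "step_arm", "data": {
  "steps": [
    {"delta_pos":[0,0,0],"twist":0},
    {"delta_pos":[0,0,0],"twist":0},
    {"delta_pos":[0,0,0],"twist":0},
    {"delta_pos":[0,0,0],"twist":0}
  ],
  "jaw": 80
}}

```text
clock: 16.05
tcp_pos: [0.5378, -0.2542, 0.1228]
tool_rot: [-0.083, 0.997, 0.0, 0.0]
contact_force: [0.2, 0.4, 0.3]
finger_gap: 0.937
grasp_force: 0.0
```

Call:
{"op": "step_arm", "data": {
  "steps": [
    {"delta_pos":[0,0,-10],"twist":0},
    {"delta_pos":[0,0,-25],"twist":0},
    {"delta_pos":[0,0,-35],"twist":0},
    {"delta_pos":[0,0,-35],"twist":0},
    {"delta_pos":[0,0,-20],"twist":0},
    {"delta_pos":[0,0,0],"twist":0}
  ]
}}

```text
clock: 16.8
tcp_pos: [0.5389, -0.2548, 0.2501]
tool_rot: [-0.083, 0.997, -0.001, 0.002]
contact_force: [0.1, -0.1, -0.4]
finger_gap: 0.936
grasp_force: 0.0
```

Run:
```python
from h import *
s=manip.state(); print(s['clock'],s['tcp_pos'],s['contact_force'],s['grasp_force'])
snap('wrist','w7'); P=cloud('w7').reshape(-1,3)
Q=P[abs(P[:,2]-.119)<.006]; Q=Q[(abs(Q[:,0]-.54)<.08)&(abs(Q[:,1]+.26)<.06)]
print(len(Q),cv2.minAreaRect((Q[:,:2]*1000).astype(np.float32)))
print(np.linalg.lstsq(np.c_[Q[:,:2]-[.537,-.2545],np.ones(len(Q))],Q[:,2],rcond=None)[0])
```

```text
16.8 [ 0.53885862 -0.25484777  0.25006392] [ 0.05991812 -0.057238   -0.4467923 ] 0.0
9365 ((533.6444091796875, -254.56793212890625), (110.61890411376953, 58.316925048828125), 9.373839378356934)
[-5.70296341e-04 -2.88562791e-05  1.17912560e-01]
```

View pics/w7.png

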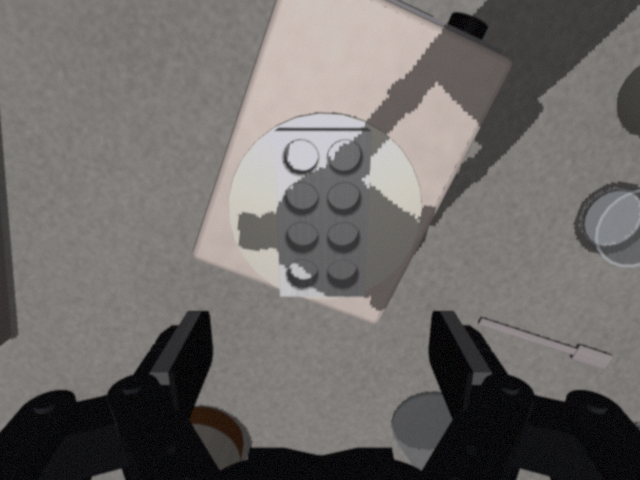

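The block lies flat with its wells up at about (323,212), roughly 4 mm from the plate centre. The gripper is clear and the other things are undisturbed, so I'll hand the job in.

```bash
python3 -c "
from rig import manip; print(manip.finish_job())"
```

```text
the job is handed in; nothing more can be done
None
```

I handed the job in with the block lying level, wells up, about 4 mm from the hotplate's centre. It turned over in an accidental fall onto the bench: my grip was too soft while I was trying to swing it. I then picked it up again and lowered it onto the hotplate under control. I saw nothing else moved, and the hand-in returned no verdict.

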